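Vent the casting pressure pot and hold its lid lock open

TASK

The casting in the small pressure pot has cured and I want to turn the lid off. Swing the lever of the vent valve on the lid from shut to half open, 45 degrees, and leave it there; let the pot blow off for at least three seconds with the lid's locking plunger still fully home. Then pull the plunger's knob straight up as far as it goes, so that its pin is clear of the hole in the pot's ear, and finish still holding it up there for me; leave the other things on the bench where they stand.

Things in the scene. Friction and masses are not known exactly. Their poses are not given: they have to be found in the camera images.
- pot: Casting pressure pot, fixed: grey, 156 mm across, aluminium bayonet lid 188 mm across (rim 147 mm, crown 163 mm high), on a plywood base 210 x 210 x 12 mm. Origin: centre of the base's underside. In its frame (mm): locking plunger at (0, -115); gauge 42 wide at (52, -30), top 213 high; inlet plug at (55, 35), top 191; lid bars at (-131, 75) and (131, -75), top 151. Nothing of it is over 231 high.
- lever_pivot (a point): On the vertical stem axis about which the vent lever turns, 208.5 mm up. The ball valve lies level on a brass cross at the lid's centre, stem 40 mm out, silencer beyond (to 87 mm out); which way it points varies. A brass pop-off valve with a thin ring tops the cross, 230 mm high. The point turns with the lever: x from stem to free end, z up.
- lever_grip (a point): Middle of the vent lever's black sleeve, half-way up it, 52 mm from the stem axis, 208.5 mm above the bench. The sleeve is level, 56 mm long (24 to 80 mm from the axis), 13 mm wide, 11 mm high. x along the lever to its free end, z up.
- vent_lever (a joint): Lever angle (rad): 0 = shut (lever square to the valve body), 0.785 = half open (45 degrees), 1.571 = fully open (in line with the body, pointing away from the lid's centre); stops at both ends. Starts at 0 to 0.15, which still counts as shut. Opens clockwise seen from above; stiff (0.22 N m, about 4 N at the sleeve); stays where it is left.
- plunger_knob (a point): Centre of the locking plunger's knob: black, round, 26 mm across (over 14 mm of its height; the lowest 9 mm narrow to 20), 26 mm high. The centre is 16 mm above its underside, 192 mm above the bench when home. Below it: a steel sleeve 19 mm across on the lid's ear, whose top face is 147 mm high. It rises with the plunger.
- plunger_tip (a point): Lower end of the plunger's steel pin (8 mm across), 81 mm below the knob's centre; it moves with the knob. Home, it sits 9 mm deep in the hole.
- pin_hole (a point): Mouth of the pin hole (10 mm across) in the top face of the pot's ear, 120 mm above the bench, straight under the knob.
- lock_plunger (a joint): Lift of the locking plunger in m: 0 = home, pin in its hole; 0.012 = fully up against its stop, tip 3 mm above the hole. A spring drives it home (about 6 N at the start, 11 N at the stop), so it drops back as soon as it is let go.
- resin_bottle: Bystander, loose, to be left alone: white plastic bottle, 64 mm across, 150 mm tall. Origin at the centre of its underside, z up.
- hardener_bottle: Bystander, loose, to be left alone: amber bottle, 54 mm across, 130 mm tall. Origin at the centre of its underside, z up.
- mixing_cup: Bystander, loose, to be left alone: white open cup, 68 mm across, 85 mm tall. Origin at the centre of its underside, z up.
- mould: Bystander, loose, to be left alone: closed block mould, 85 x 60 x 45 mm. Origin at the centre of its underside, z up.
- model_truck: Bystander, loose, to be left alone: model fire engine, 190 x 56 x 74 mm, long along its x. Origin at the centre of its underside, z up.
- paint_jar: Bystander, loose, to be left alone: small glass jar, 44 mm across, 50 mm tall. Origin at the centre of its underside, z up.
- glue_pot: Bystander, loose, to be left alone: white lidded pot, 52 mm across, 75 mm tall. Origin at the centre of its underside, z up.
- sanding_block: Bystander, loose, to be left alone: brown abrasive sanding block, 100 x 60 x 28 mm. Origin at the centre of its underside, z up.

How it is judged:
By the outcome, as a careful person would: the job done as asked, in the order asked, and still so for the second after the job is handed in, while the arm keeps its last pose, push and grip.
It also fails if it takes over 48 s, if anything falls off the work surface, if the arm or the gripper's body presses on something with over 40 N, if the wrist force passes 120 N, or if a joint passes its speed limit or range.

ROBOT

A 7-joint arm with a two-finger parallel gripper is mounted at the origin on the work surface. World frame = base frame: x ahead of the robot, y to its left, z up, the work surface at z = 0. Lengths are in m, angles in rad, forces in N, time in s.
With the tool pointing down it reaches from about 0.4 to 0.85 m from the base axis. Payload 10.4 kg.
Tool frame: the origin (TCP) lies at the very end of the fingers, on their centre line; the grasp point (between the pads) lies 19 mm behind it; z points along the fingers, x is the direction in which the jaws open and shut, and the axes are right-handed (so a half turn about z gives the same grasp; the last joint's range is limited). The gripper opens to 87 mm and grips with 3 to 60 N. Pads are 19 mm wide; open, the fingers measure 117 mm over their backs; the gripper's body (75 mm by 190 mm) begins 51 mm behind the grasp point.
Start: joints at [1.263, 0.332, -0.065, 1.46, 0.022, 1.35, -0.088], TCP at [0.176, -0.6, 0.223] pointing down, gripper open.
Joint ranges: [-2.6, 2.6], [-0.5, 2.12], [-1.47, 1.34], [0.16, 2.42], [-1.27, 4.41], [0.06, 2.06], [-2.6, 2.6]. Speed limits (rad/s): [2.22, 2.22, 2.79, 2.79, 3.14, 3.14, 3.14].

INTERFACE

Orientations are given as a unit quaternion [x, y, z, w].
In Python, from bench import r gives the robot as it stands. The module is installed in compiled form; this text tells all that it offers.
- The arm moves only by the tool carry_out, never from a script. Its argument "commands" is a list that holds one entry, the list of rows, each a list of 7 numbers: the closure in counts, from 0 (fully open) to 255 (shut), then the shift along the tool's x, y, z in units of 25 mm (1.0 is 25 mm), then the turn, a rotation vector about the tool's x, y, z in units of 5 degrees (1.0 is 5 degrees). A call has 1 to 12 rows; each row is the pose to reach, as a shift and turn from the pose measured when the call began, along the tool's axes at that moment; what a row does not reach only later rows make up. A row lasts 1/8 s, in which the tool goes at most 62.5 mm and 10.7 degrees, less where a joint would pass 70% of its speed; a pose out of reach is approached as far as the arm can. A call with a gripper value outside its range is refused whole. The fingers move at their own pace and stop on an object; "grip_force" is the grip in N (left out, the last holds). Time passes only in rows, so rows that repeat a pose let the fingers close. It gives the time, the measured TCP pose, the force and the opening at its end, in the units of the state.
- r.read_state(): the state, without advancing time (a new reading comes with each control period).
- r.camera(name): name is "scene" or "top"; returns the picture (420x560x3 uint8, blue, green, red); there is no depth.
- r.camera_info(name): a dict with "fx", "fy", "cx", "cy" (pixels), "origin" and "rotation" of the camera in the world. Camera axes: x right, y down, z forward; pixel columns grow to the right and rows downward; lengths in m; the calibration is good to about 2 mm. A picture is of the moment at which its call begins. camera_info takes no time and is no camera call.
- r.close_job(): hands the job in, once; it reports no verdict.
The state is a dict: "time": time; "joint_positions": joint angles; "joint_vel": joint speeds; "joint_torque": joint torques, N m; "ee_pos": TCP position; "eef_rot": TCP orientation; "ft_force": force on the tool from outside, world axes, zero at the start; "torque": the same for the moment, N m; "width": finger opening in m.
Only numpy, scipy, OpenCV 4.12 (cv2) and the standard library are available. Lean on these libraries where they do the work, as an engineer would, in place of code of your own. Each camera call takes 0.05 s, during which the arm holds its last target.

## Working session

There is one attempt and no reset: what is moved stays moved. The work goes in short steps, Python scripts to look and compute and a tool call to move; the robot and the scene stay as the last step left them, time stands still between calls to the robot, and variables do not carry over. Pictures are saved under pics/ and viewed, and the job is handed in when it is done.

Besides the shell and the picture viewer there is one more tool, called after ">>>" by a JSON object that holds its "name" and its "arguments". carry_out: Moves the arm, as the interface text tells. Its arguments: {"type":"object","properties":{"commands":{"type":"array"},"grip_force":{"type":"number"}},"required":["commands"]}

```bash
mkdir -p pics
python3 - <<'E'
from bench import r
import cv2
for n in ("scene","top"):
    im=r.camera(n); cv2.imwrite(f"pics/{n}0.png",im)
    print(n,r.camera_info(n))
print(r.read_state())
E
```

```text
scene {'fx': 526.8542052100497, 'fy': 526.8542052100497, 'cx': 282.34422570213314, 'cy': 210.89327568781613, 'origin': array([1.80043071, 0.35142187, 1.33043657]), 'rotation': array([ 0.54931958,  0.73175921, -0.32382067, -0.24065874])}
top {'fx': 402.4461675607172, 'fy': 402.4461675607172, 'cx': 289.3348792335798, 'cy': 198.39266901512718, 'origin': array([ 0.41282111, -0.01682851,  1.3007022 ]), 'rotation': array([ 0.70600776, -0.70584111,  0.0394646 , -0.04223631])}
{'time': 0.1, 'joint_positions': array([ 1.26338184,  0.33280377, -0.06466392,  1.46085817,  0.02159711,
        1.34990512, -0.08846416]), 'joint_vel': array([-1.84434242e-04,  2.80460651e-04, -4.81782330e-05, -3.47012203e-03,
       -1.32998125e-03,  1.08397213e-03,  1.64004595e-03]), 'joint_torque': array([ 1.05289899e-03, -6.24546146e+01,  2.44643691e-02, -3.90720463e+01,
       -6.13418827e-02,  3.65776091e-02,  8.33819013e-05]), 'ee_pos': array([ 0.17549054, -0.59949313,  0.22183607]), 'eef_rot': array([ 8.00311941e-01, -5.99583512e-01, -5.31398370e-04, -3.56150693e-04]), 'ft_force': array([-0.27575333, -0.52105908, -0.11317354]), 'torque': array([-0.03553324, -0.00451493, -0.01975021]), 'width': 0.08710162062213883}
```

View pics/scene0.png

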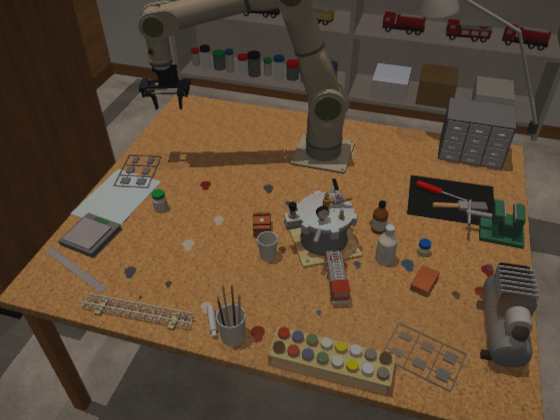

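View pics/top0.png

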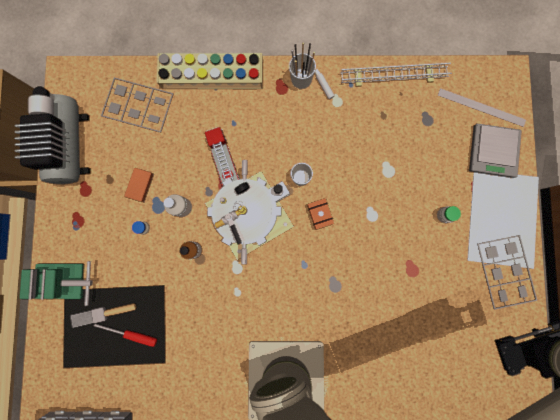

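Run:
```python
import cv2
t=cv2.imread("pics/top0.png")[130:280,185:335]
cv2.imwrite("pics/topc.png",cv2.resize(t,None,fx=4,fy=4,interpolation=cv2.INTER_CUBIC))
s=cv2.imread("pics/scene0.png")[170:300,245:405]
cv2.imwrite("pics/scc.png",cv2.resize(s,None,fx=4.6,fy=4.6,interpolation=cv2.INTER_CUBIC))
```

```text
(no output)
```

View pics/topc.png

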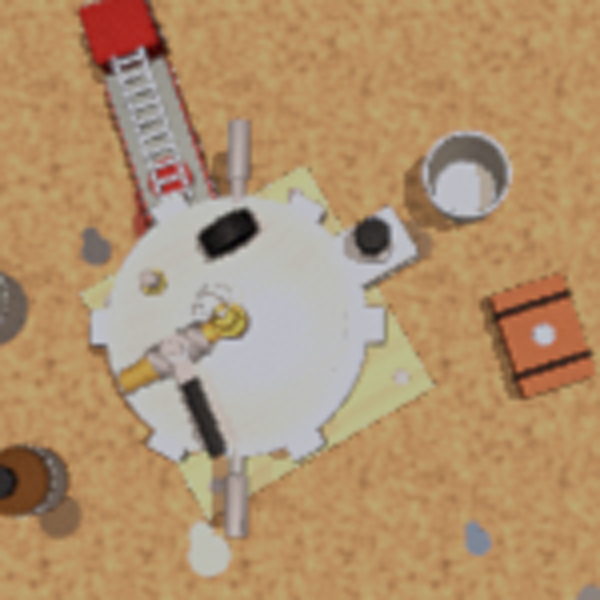

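View pics/scc.png

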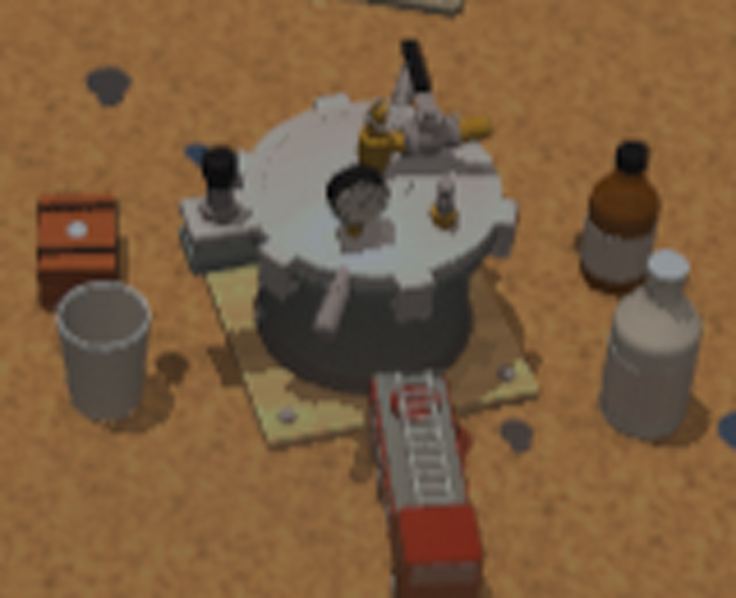

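```bash
cat > h.py <<'E'
import numpy as np,cv2
from scipy.spatial.transform import Rotation as R
from bench import r
def ray(n,u,v):
    i=r.camera_info(n); d=np.array([(u-i['cx'])/i['fx'],(v-i['cy'])/i['fy'],1.])
    q=np.array(i['rotation']); return i['origin'],R.from_quat(q).apply(d)
def onplane(n,u,v,z):
    o,d=ray(n,u,v); return o+d*(z-o[2])/d[2]
def proj(n,p):
    i=r.camera_info(n); c=R.from_quat(i['rotation']).inv().apply(np.array(p)-i['origin'])
    return i['fx']*c[0]/c[2]+i['cx'], i['fy']*c[1]/c[2]+i['cy']
def tri(a,b):
    (o1,d1),(o2,d2)=a,b; A=np.stack([d1,-d2],1); s=np.linalg.lstsq(A,o2-o1,rcond=None)[0]
    p,q=o1+s[0]*d1,o2+s[1]*d2; return (p+q)/2,np.linalg.norm(p-q)
def blobs(im,mask,roi,amin=15):
    x0,y0,x1,y1=roi; m=np.zeros_like(mask); m[y0:y1,x0:x1]=mask[y0:y1,x0:x1]
    n,l,st,c=cv2.connectedComponentsWithStats(m.astype(np.uint8))
    return [(c[k],st[k],cv2.minAreaRect(np.argwhere(l==k)[:,::-1].astype(np.float32))) for k in range(1,n) if st[k,4]>=amin]
E
python3 - <<'E'
from h import *
T=cv2.imread("pics/top0.png");S=cv2.imread("pics/scene0.png")
for n,im,roi in(("top",T,(205,170,300,260)),("scene",S,(280,175,375,230))):
    print(n)
    for c,s,m in blobs(im,im.max(2)<60,roi): print(c.round(1),s,np.round(m[0],1),np.round(m[1],1),round(m[2],1), onplane(n,*c,.2085).round(4))
E
```

```text
top
[241.4 188. ] [235 183  14  11  98] [241.4 187.9] [ 7.5 13.6] 56.3 [0.5684 0.1189 0.2085]
[277.3 188.7] [274 185   8   9  52] [277.3 188.8] [7.1 7.8] 45.0 [0.5664 0.0204 0.2085]
[235.2 233.8] [231 225   9  19  62] [235.2 234.1] [18.6  3.3] 68.2 [0.4431 0.1339 0.2085]
scene
[335.  184.1] [333 179   5  11  38] [335. 184.] [10.7  3.4] 76.0 [0.4465 0.1346 0.2085]
[292.3 208.5] [288 202   9  17  91] [292.8 209.8] [16.1  7.4] 77.5 [0.6034 0.0301 0.2085]
[321.6 208.8] [316 205  12  12  60] [321.5 209.5] [ 6.9 13. ] 56.3 [0.5788 0.1195 0.2085]
[293.5 224.9] [286 221  16   8  81] [293.6 224.8] [ 5.8 15.6] 80.5 [0.6743 0.0536 0.2085]
[348.2 225.6] [343 220  10  10  21] [348.3 225.3] [ 2.1 12.7] 45.0 [0.6309 0.2153 0.2085]
```

Run:
```python
from h import *
T=cv2.imread("pics/top0.png");S=cv2.imread("pics/scene0.png")
print("knob top",onplane("top",277.4,188.8,.199))
# scene knob: black upper part
d=S.max(2)
print(d[198:224,284:300])
m=(T.min(2)>150)
for c,s,mm in blobs(T,m,(200,165,300,260),200):
    print("lid",c,s)
n,l=cv2.connectedComponents(m.astype(np.uint8));k=l[215,255]
ct=max(cv2.findContours((l==k).astype(np.uint8),0,1)[0],key=cv2.contourArea)[:,0,:].astype(float)
P=np.array([onplane("top",u,v,.147) for u,v in ct])[:,:2]
# robust circle fit R=94
from scipy.optimize import least_squares
f=least_squares(lambda q:np.hypot(*(P-q[:2]).T)-q[2],[.51,.1,.094],loss='soft_l1',f_scale=.002)
print("lidcircle",f.x,np.abs(f.fun).mean())
# brass
hsv=cv2.cvtColor(T,cv2.COLOR_BGR2HSV)
br=(hsv[...,0]>12)&(hsv[...,0]<32)&(hsv[...,1]>110)
for c,s,mm in blobs(T,br,(212,195,252,232),6): print("brass",c.round(1),s,onplane("top",*c,.2085).round(4),onplane("top",*c,.23).round(4))
# wood base corners seen
```

```text
knob top [0.56744726 0.02052625 0.199     ]
[[136 140 139 140 146 147 143 142 142 138 142 143 141 142 138 140]
 [137 137 139 141 146 146 147 146 145 142 140 136 137 141 138 138]
 [138 137 139 130 135 147 146 146 143 142 136 125 131 140 145 144]
 [132 114  97  87  92 107 120 113 102 100 102 124 131 139 146 147]
 [132  81  78  79  75  60  66  58  40  40  52  91 122 143 139 144]
 [138  85  78  77  74  39  26  22  25  24  24  42  95 145 142 144]
 [136 121  92  76  64  27  26  26  26  26  24  26  71 146 147 145]
 [136 141 130  95  56  19  23  27  30  28  25  19  67 149 147 145]
 [137 142 142 128  92  14  19  22  23  21  19  17  68 148 146 145]
 [131 135 138 139 126  13  18  12  16  16  17  18  59 128 138 145]
 [132 132 136 141 135  56  15  17  15  14  14  21  52 100 141 146]
 [139 136 136 142 138 108  14  15  13  15  16  31  59  84 145 145]
 [139 137 137 139 140 128  22  16  16  14  21  46  65  79 144 144]
 [141 144 143 143 139 127  40  46  38  39  45  77 122 125 145 146]
 [145 145 134 133 137 123  48  52  51  50  53  83 145 145 145 146]
 [143 145 137 137 134 112  49  51  53  53  52  73 1
[... 463 characters left out ...]
 107 103  97  91  73]
 [ 63  82  81 120 113 107 103  98  92  80  73  70  67  64  61  55]
 [ 79  78  62  81  74  68  67  63  61  57  57  61  61  58  56  50]
 [ 90  71  79  59  57  60  60  59  57  56  55  57  56  57  56  54]]
lid [246.69245524 210.17774936] [ 208  175   81   73 3128]
lidcircle [0.51677741 0.11087837 0.09491778] 0.011972444621260634
brass [212.7 195.7] [212 195   3   3   6] [0.5472 0.1973 0.2085] [0.5445 0.1931 0.23  ]
brass [223.3 201.5] [221 200   5   3   6] [0.5311 0.1678 0.2085] [0.5288 0.1641 0.23  ]
brass [241.  210.7] [235 206  12   9  59] [0.5059 0.1192 0.2085] [0.5041 0.1165 0.23  ]
brass [216.7 225.1] [212 220  12  12  71] [0.4666 0.1844 0.2085] [0.4656 0.1804 0.23  ]
```

Run:
```python
from h import *
c=lambda a,b:(185+a/4-.375,130+b/4-.375)
k,e=tri(ray("top",*c(373,236)),ray("scene",292,206));print("knob",k,e, onplane("scene",292,206,.192),onplane("top",*c(373,236),.198))
for n,p in dict(A=(305,168),B=(433,382),C=(205,522),D=(83,298)).items(): print(n,onplane("top",*c(*p),.012).round(4))
for n,p in dict(barU=(240,120),barL=(237,535)).items(): print(n,onplane("top",*c(*p),.145).round(4))
for n,p in dict(gauge=(228,233)).items(): print(n,onplane("top",*c(*p),.2).round(4))
print("popoff",onplane("top",*c(232,320),.225))
print("inlet",onplane("top",*c(152,281),.188))
for n,p in dict(sil=(127,381),stem=(183,357),leverend=(219,450),leverin=(186,380)).items(): print(n,onplane("top",*c(*p),.21).round(4))
l,e=tri(ray("top",235.3,234),ray("scene",335,184));print("lever",l,e)
```

```text
knob [0.56949959 0.01975281 0.18758096] 0.0003396928811257465 [0.57421665 0.02119902 0.192     ] [0.56807625 0.01924778 0.198     ]
A [0.65   0.0808 0.012 ]
B [ 0.4764 -0.0231  0.012 ]
C [0.3655 0.1576 0.012 ]
D [0.5439 0.2587 0.012 ]
barU [0.6612 0.1186 0.145 ]
barL [0.3613 0.1167 0.145 ]
gauge [0.5699 0.1194 0.2   ]
popoff [0.50739223 0.11275309 0.225     ]
inlet [0.53787725 0.17329474 0.188     ]
sil [0.4672 0.1851 0.21  ]
stem [0.4835 0.1475 0.21  ]
leverend [0.4208 0.1221 0.21  ]
leverin [0.4679 0.1452 0.21  ]
lever [0.44273029 0.1340484  0.20572919] 2.8424480053735114e-05
```

Run:
```python
import cv2
t=cv2.imread("pics/top0.png")[195:250,205:260]
cv2.imwrite("pics/topz.png",cv2.resize(t,None,fx=10,fy=10,interpolation=cv2.INTER_CUBIC))
```

```text
(no output)
```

View pics/topz.png

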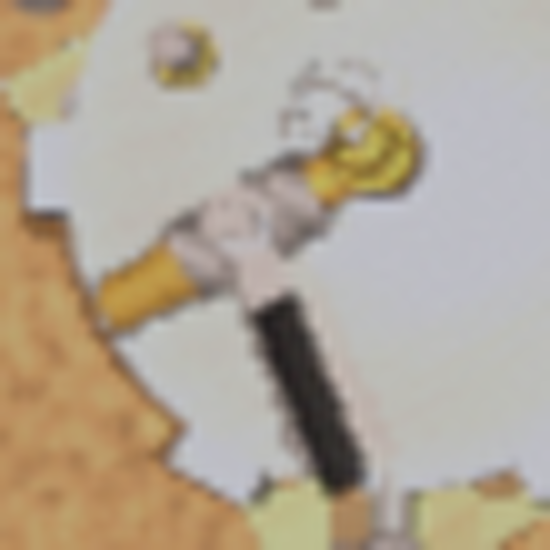

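Run:
```python
from h import *
c=lambda a,b,z:onplane("top",205+a/10-.45,195+b/10-.45,z)
i=c(277,305,.212);o=c(345,483,.212);d=(o-i);print("sleeve",i,o,np.linalg.norm(d),np.degrees(np.arctan2(d[1],d[0])))
d/=np.linalg.norm(d);print("mid",(i+o)/2,"stem",(i+o)/2-d*.052)
a=c(105,307,.195);b=c(375,150,.195);v=a-b;va=np.degrees(np.arctan2(v[1],v[0]));print("valve",b,a,np.linalg.norm(v),va)
print("q0",va+90-np.degrees(np.arctan2(d[1],d[0]))%360)
s=r.read_state();print(R.from_quat(s['eef_rot']).as_matrix().round(3),s['ee_pos'])
```

```text
sleeve [0.46667622 0.14180733 0.212     ] [0.41884161 0.1226983  0.212     ] 0.05151024210689902 -158.22421558189967
mid [0.44275891 0.13225282 0.212     ] stem [0.49104833 0.15154354 0.212     ]
valve [0.51023711 0.11795661 0.195     ] [0.46695567 0.19154391 0.195     ] 0.08537197143200885 120.4625358691601
q0 8.686751451059763
[[ 0.281 -0.96  -0.   ]
 [-0.96  -0.281  0.001]
 [-0.001  0.    -1.   ]] [ 0.17549054 -0.59949313  0.22183607]
```

```bash
cat >> h.py <<'E'
def plan(pts,s=None):
    """pts: (x,y,z,yaw deg of tool x), tool straight down; print rows in units"""
    s=s or r.read_state(); Q=R.from_quat(s['eef_rot'])
    for x,y,z,a in pts:
        c,n=np.cos(np.radians(a)),np.sin(np.radians(a))
        D=R.from_matrix(np.array([[c,n,0],[n,-c,0],[0,0,-1]]))
        sh=Q.inv().apply(np.array([x,y,z])-s['ee_pos'])/.025
        t=np.degrees((Q.inv()*D).as_rotvec())/5
        print((x,y,z,a),sh.round(2).tolist(),t.round(2).tolist())
def st():
    s=r.read_state();m=R.from_quat(s['eef_rot']).as_matrix()
    print(round(s['time'],2),s['ee_pos'].round(4),'yaw',np.degrees(np.arctan2(m[1,0],m[0,0])).round(1),'z',m[:,2].round(3),'F',s['ft_force'].round(1),'w',round(s['width'],4),'q',s['joint_positions'].round(2))
E
python3 - <<'E'
from h import *
plan([(.24,-.55,.28,-73),(.33,-.45,.3,-73),(.40,-.33,.3,-72),(.45,-.2,.3,-72),(.46,-.05,.3,-71),(.45,.06,.3,-70),(.442,.1325,.30,-68.2)])
E
```

```text
(0.24, -0.55, 0.28, -73) [-1.18, -3.03, -2.33] [0.0, 0.01, -0.14]
(0.33, -0.45, 0.3, -73) [-4.01, -7.61, -3.12] [0.0, 0.01, -0.14]
(0.4, -0.33, 0.3, -72) [-7.83, -11.65, -3.12] [0.0, 0.01, -0.34]
(0.45, -0.2, 0.3, -72) [-12.25, -15.03, -3.11] [0.0, 0.01, -0.34]
(0.46, -0.05, 0.3, -71) [-17.9, -17.1, -3.1] [0.0, 0.01, -0.54]
(0.45, 0.06, 0.3, -70) [-22.24, -17.95, -3.1] [0.0, 0.01, -0.74]
(0.442, 0.1325, 0.3, -68.2) [-25.11, -18.46, -3.1] [0.0, 0.01, -1.1]
```

>>> {"name": "carry_out", "arguments": {"commands": [[[0, -1.2, -3.0, -2.3, 0, 0, 0], [0, -2.6, -5.3, -3.1, 0, 0, 0], [0, -4.0, -7.6, -3.1, 0, 0, 0], [0, -5.9, -9.6, -3.1, 0, 0, 0], [100, -7.8, -11.6, -3.1, 0, 0, -0.3], [150, -10.0, -13.3, -3.1, 0, 0, -0.3], [150, -12.2, -15.0, -3.1, 0, 0, -0.4], [150, -14.4, -16.0, -3.1, 0, 0, -0.5], [150, -16.6, -16.8, -3.1, 0, 0, -0.6], [150, -18.8, -17.3, -3.1, 0, 0, -0.7], [150, -21.0, -17.8, -3.1, 0, 0, -0.9], [150, -23.0, -18.1, -3.1, 0, 0, -1.1]]], "grip_force": 10}}

```text
time: 1.6
ee_pos: [0.4503, 0.0447, 0.2998]
eef_rot: [0.828, -0.56, -0.0, -0.0]
ft_force: [0.8, -0.2, 0.0]
width: 0.036
```

Run:
```python
from h import *
st();plan([(.442,.1325,.28,-68.2),(.442,.1325,.195,-68.2)])
```

```text
1.6 [0.4503 0.0447 0.2998] yaw -68.2 z [-0.     0.001 -1.   ] F [ 0.8 -0.2  0. ] w 0.036 q [ 0.53 -0.06 -0.68  1.73 -0.04  1.46 -1.34]
(0.442, 0.1325, 0.28, -68.2) [-3.38, -1.0, 0.8] [0.0, 0.01, 0.01]
(0.442, 0.1325, 0.195, -68.2) [-3.38, -1.0, 4.2] [0.0, 0.01, 0.01]
```

>>> {"name": "carry_out", "arguments": {"commands": [[[150, -1.7, -0.5, 0.8, 0, 0, 0], [150, -3.4, -1.0, 0.8, 0, 0, 0], [150, -3.4, -1.0, 1.5, 0, 0, 0], [150, -3.4, -1.0, 2.9, 0, 0, 0], [150, -3.4, -1.0, 4.4, 0, 0, 0], [150, -3.4, -1.0, 4.4, 0, 0, 0]]]}}

```text
time: 2.35
ee_pos: [0.4402, 0.1317, 0.1876]
eef_rot: [0.828, -0.561, -0.002, 0.001]
ft_force: [0.2, -0.8, 0.5]
width: 0.036
```

Run:
```python
from h import *
st()
T=r.camera("top");S=r.camera("scene")
a=cv2.resize(T[170:260,195:315],None,fx=5,fy=5,interpolation=cv2.INTER_CUBIC)
cv2.imwrite("pics/t1.png",a);cv2.imwrite("pics/s1.png",cv2.resize(S[130:250,260:400],None,fx=5,fy=5,interpolation=cv2.INTER_CUBIC))
```

```text
2.35 [0.4402 0.1317 0.1876] yaw -68.2 z [-0.006  0.    -1.   ] F [ 0.2 -0.8  0.5] w 0.036 q [ 0.42  0.04 -0.81  1.89  0.03  1.23 -1.59]
```

View pics/t1.png

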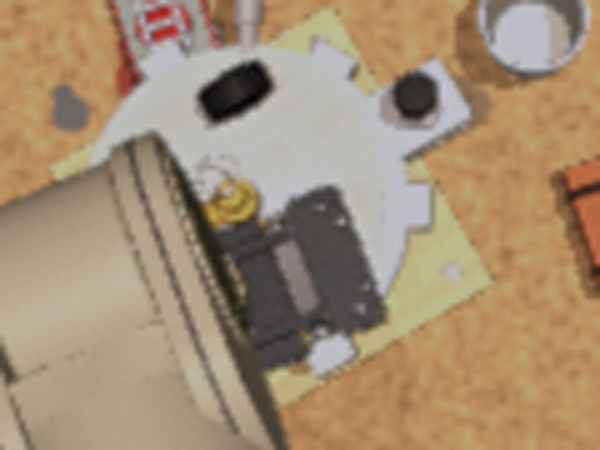

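View pics/s1.png

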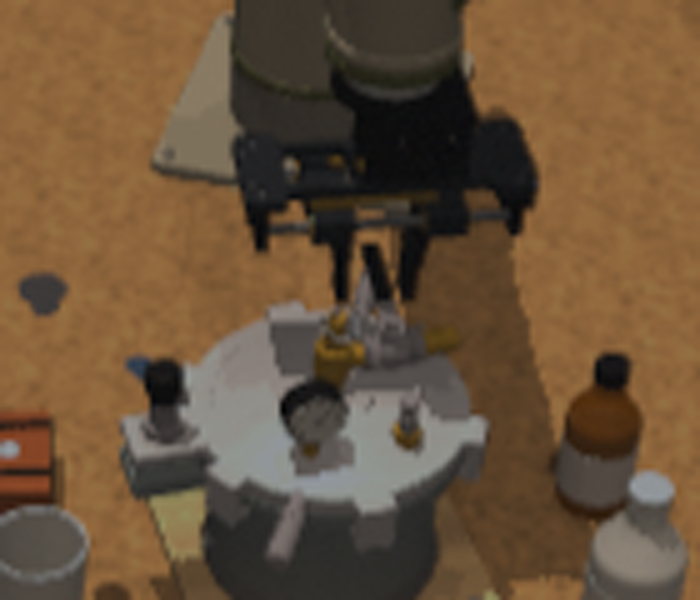

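>>> {"name": "carry_out", "arguments": {"commands": [[[255, 0, 0, 0, 0, 0, 0], [255, 0, 0, 0, 0, 0, 0], [255, 0, 0, 0, 0, 0, 0], [255, 0, 0, 0, 0, 0, 0]]], "grip_force": 10}}

```text
time: 2.95
ee_pos: [0.4422, 0.1331, 0.1912]
eef_rot: [0.828, -0.56, -0.0, -0.001]
ft_force: [-0.7, 1.1, 4.8]
width: 0.013
```

Run:
```python
from h import *
st()
s=r.read_state()
sx,sy=.490,.152
for a in (201.8,195,188,181,174,168,165.5,163.5):
    plan([(sx+.052*np.cos(np.radians(a)),sy+.052*np.sin(np.radians(a)),.189,a+90-360)],s)
```

```text
2.95 [0.4422 0.1331 0.1912] yaw -68.1 z [ 0.     0.001 -1.   ] F [-0.7  1.1  4.8] w 0.013 q [ 0.42  0.04 -0.81  1.88  0.03  1.23 -1.59]
(np.float64(0.4417187370021925), np.float64(0.13268887255138778), 0.189, -68.19999999999999) [0.01, 0.02, 0.09] [-0.01, 0.02, 0.01]
(np.float64(0.43977185703296845), np.float64(0.1385414096546689), 0.189, -75) [-0.24, 0.01, 0.09] [-0.01, 0.02, 1.37]
(np.float64(0.4385060604254383), np.float64(0.1447629987500766), 0.189, -82) [-0.49, -0.04, 0.09] [-0.01, 0.02, 2.77]
(np.float64(0.43800791985186766), np.float64(0.15109247486526126), 0.189, -89) [-0.73, -0.11, 0.09] [-0.01, 0.02, 4.17]
(np.float64(0.43828486144084977), np.float64(0.15743548008991798), 0.189, -96) [-0.96, -0.22, 0.09] [-0.0, 0.02, 5.57]
(np.float64(0.4391363247618421), np.float64(0.16281140792252347), 0.189, -102) [-1.15, -0.33, 0.09] [-0.0, 0.02, 6.77]
(np.float64(0.4396563227003384), np.float64(0.16501976021083095), 0.189, -104.5) [-1.22, -0.38, 0.09] [-0.0, 0.02, 7.27]
(np.float64(0.440141373786854), np.float64(0.16676879792460397), 0.189, -106.5) [-1.28, -0.42, 0.09] [-0.0, 0.02, 7.67]
```

>>> {"name": "carry_out", "arguments": {"commands": [[[255, -0.24, 0, 0, 0, 0, 1.4], [255, -0.49, -0.04, 0, 0, 0, 2.8], [255, -0.73, -0.11, 0, 0, 0, 4.2], [255, -0.96, -0.22, 0, 0, 0, 5.6], [255, -1.15, -0.33, 0, 0, 0, 6.8], [255, -1.22, -0.38, 0, 0, 0, 7.3], [255, -1.22, -0.38, 0, 0, 0, 7.3], [255, -1.22, -0.38, 0, 0, 0, 7.3]]]}}

```text
time: 3.95
ee_pos: [0.4389, 0.1655, 0.1912]
eef_rot: [-0.612, 0.791, 0.001, 0.0]
ft_force: [-3.8, 2.2, 3.7]
width: 0.0131
```

Run:
```python
from h import *
st()
plan([(.4397,.165,.189,-104.5)])
S=r.camera("scene")
cv2.imwrite("pics/s2.png",cv2.resize(S[130:250,260:400],None,fx=5,fy=5,interpolation=cv2.INTER_CUBIC))
```

```text
3.95 [0.4389 0.1655 0.1912] yaw -104.6 z [-0.001  0.002 -1.   ] F [-3.8  2.2  3.7] w 0.0131 q [ 0.36  0.07 -0.83  1.86  0.05  1.24 -2.31]
(0.4397, 0.165, 0.189, -104.5) [0.01, -0.04, 0.09] [0.02, 0.01, -0.02]
```

View pics/s2.png

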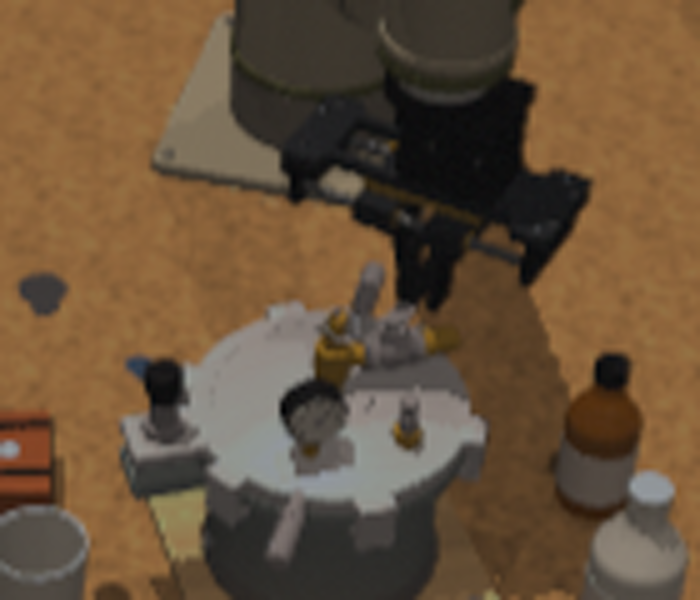

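>>> {"name": "carry_out", "arguments": {"commands": [[[200, 0, 0, 0, 0, 0, 0], [200, 0, 0, 0, 0, 0, 0], [200, 0, 0, -0.5, 0, 0, 0], [200, 0, 0, -1.5, 0, 0, 0], [200, 0, 0, -3.0, 0, 0, 0], [150, 0, 0, -4.0, 0, 0, 0], [150, 2.2, 0, -4.0, 0, 0, 0], [150, 4.4, 0, -4.0, 0, 0, 0], [150, 4.8, 0, -4.0, 0, 0, 0]]]}}

```text
time: 5.12
ee_pos: [0.4083, 0.0459, 0.292]
eef_rot: [-0.61, 0.793, 0.0, 0.0]
ft_force: [0.2, 1.2, -0.7]
width: 0.0358
```

Run:
```python
from h import *
st()
T=r.camera("top");S=r.camera("scene")
cv2.imwrite("pics/t3.png",cv2.resize(T[170:260,195:315],None,fx=5,fy=5,interpolation=cv2.INTER_CUBIC));cv2.imwrite("pics/s3.png",cv2.resize(S[130:250,260:400],None,fx=5,fy=5,interpolation=cv2.INTER_CUBIC))
plan([(.56,.03,.29,-85),(.5685,.0195,.29,-85),(.5685,.0195,.173,-85)])
```

```text
5.12 [0.4083 0.0459 0.292 ] yaw -104.9 z [ 0.     0.001 -1.   ] F [ 0.2  1.2 -0.7] w 0.0358 q [ 0.52 -0.17 -0.64  1.83 -0.11  1.45 -1.93]
(0.56, 0.03, 0.29, -85) [-0.83, -6.03, 0.07] [0.0, 0.01, -3.94]
(0.5685, 0.0195, 0.29, -85) [-0.51, -6.47, 0.07] [0.0, 0.01, -3.94]
(0.5685, 0.0195, 0.173, -85) [-0.5, -6.47, 4.75] [0.0, 0.01, -3.94]
```

View pics/t3.png

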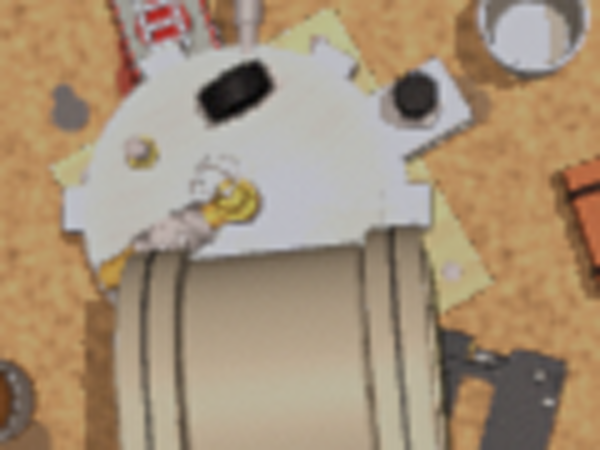

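View pics/s3.png

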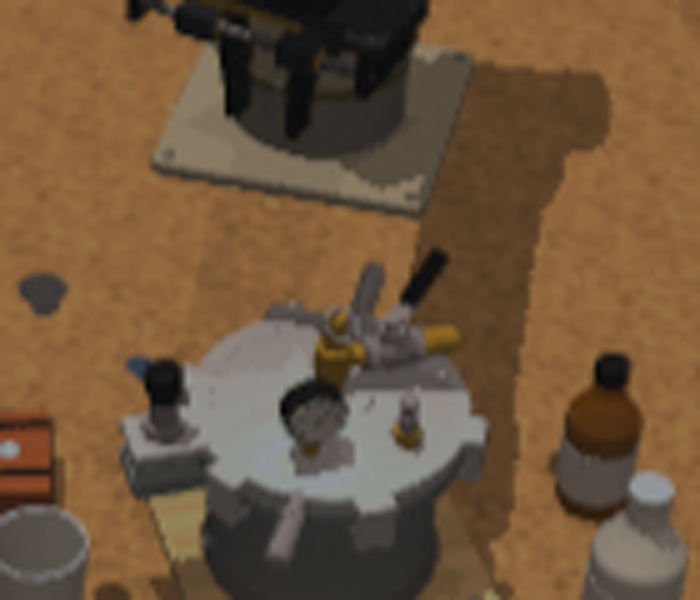

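>>> {"name": "carry_out", "arguments": {"commands": [[[100, 0.5, -1.6, 0, 0, 0, -1.3], [100, 0.5, -3.5, 0, 0, 0, -2.6], [100, -0.2, -5.2, 0, 0, 0, -3.9], [100, -0.5, -6.5, 0, 0, 0, -3.9], [100, -0.5, -6.5, 0, 0, 0, -3.9]]]}}

```text
time: 5.85
ee_pos: [0.5708, 0.021, 0.2908]
eef_rot: [0.737, -0.676, -0.002, -0.001]
ft_force: [-1.1, 0.4, -0.7]
width: 0.053
```

Run:
```python
from h import *
st()
T=r.camera("top");S=r.camera("scene")
cv2.imwrite("pics/t4.png",cv2.resize(T[170:260,195:315],None,fx=5,fy=5,interpolation=cv2.INTER_CUBIC));cv2.imwrite("pics/s4.png",cv2.resize(S[130:250,260:400],None,fx=5,fy=5,interpolation=cv2.INTER_CUBIC))
plan([(.5685,.0195,.29,-85),(.5685,.0195,.173,-85)])
```

```text
5.85 [0.5708 0.021  0.2908] yaw -85.1 z [-0.001  0.004 -1.   ] F [-1.1  0.4 -0.7] w 0.053 q [ 0.44  0.25 -0.66  1.47  0.15  1.48 -1.71]
(0.5685, 0.0195, 0.29, -85) [0.05, 0.03, 0.07] [0.0, 0.03, -0.02]
(0.5685, 0.0195, 0.173, -85) [0.07, 0.03, 4.75] [0.0, 0.03, -0.02]
```

View pics/t4.png

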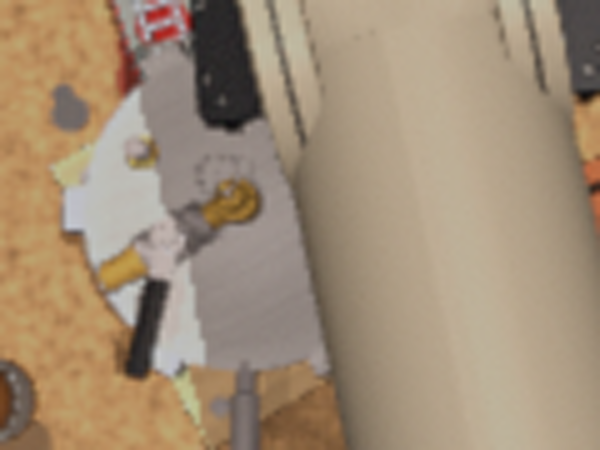

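View pics/s4.png

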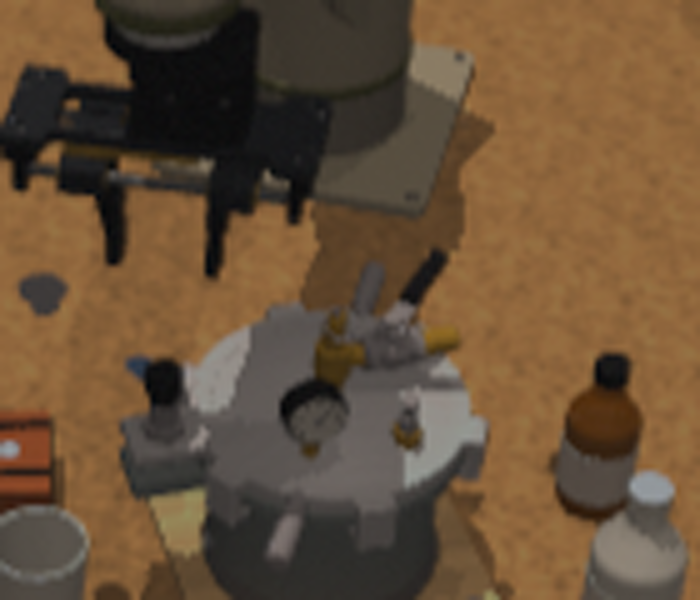

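Run:
```python
from h import *
T=r.camera("top")
for c,s,m in blobs(T,T.max(2)<75,(215,222,232,250),12):
    b=cv2.boxPoints(m); print(c,s,m)
c=lambda a,b,z:onplane("top",195+a/5-.4,170+b/5-.4,z)
i=c(155,282,.212);o=c(138,374,.212);d=o-i;la=np.degrees(np.arctan2(d[1],d[0]))
print(i,o,np.linalg.norm(d),la%360, "q",210.5-la%360)
ys,xs=np.where(T[222:250,215:232].max(2)<75);
vx,vy,x0,y0=cv2.fitLine(np.stack([xs+215,ys+222],1).astype(np.float32),cv2.DIST_HUBER,0,.01,.01).ravel()
p=onplane("top",x0,y0,.212);q=onplane("top",x0+10*vx*np.sign(vy),y0+10*vy*np.sign(vy),.212);d=q-p
la=np.degrees(np.arctan2(d[1],d[0]))%360;print(p,la,"q",210.5-la, "from stem",np.degrees(np.arctan2(p[1]-.152,p[0]-.490))%360)
```

```text
[223.64102564 235.28205128] [220 226   8  19  78] ((223.6024627685547, 235.02194213867188), (4.120738983154297, 19.067148208618164), 12.094757080078125)
[0.4641055  0.15975286 0.212     ] [0.41467815 0.16797649 0.212     ] 0.050106791582162816 170.55376344658436 q 39.946236553415645
[0.43923093 0.16441776 0.212     ] 167.02949533215764 q 43.47050466784236 from stem 166.25569673172373
```

Run:
```python
from h import *
T=cv2.imread("pics/top0.png")
z=cv2.resize(T[195:235,205:260],None,fx=14,fy=14,interpolation=cv2.INTER_CUBIC);cv2.imwrite("pics/tz2.png",z)
hsv=cv2.cvtColor(T,cv2.COLOR_BGR2HSV)
for y in range(217,230): print(y,[tuple(int(k) for k in hsv[y,x]) for x in range(213,227)])
```

```text
217 [(45, 3, 190), (38, 5, 190), (30, 8, 188), (21, 13, 189), (16, 15, 188), (16, 15, 188), (18, 13, 189), (19, 15, 185), (16, 17, 161), (11, 28, 126), (6, 32, 112), (8, 33, 123), (6, 28, 173), (8, 26, 188)]
218 [(30, 5, 189), (35, 8, 190), (26, 11, 188), (26, 11, 189), (20, 12, 189), (20, 12, 189), (23, 11, 187), (16, 19, 178), (12, 39, 144), (7, 29, 156), (11, 29, 150), (9, 30, 146), (9, 29, 166), (9, 27, 180)]
219 [(38, 5, 190), (35, 8, 190), (30, 8, 189), (30, 8, 188), (23, 11, 190), (23, 11, 187), (19, 20, 179), (17, 71, 165), (15, 93, 162), (10, 31, 182), (5, 25, 175), (7, 28, 166), (7, 27, 159), (6, 22, 165)]
220 [(45, 3, 189), (30, 4, 191), (35, 8, 191), (25, 8, 189), (23, 11, 185), (15, 17, 179), (16, 86, 155), (19, 152, 171), (18, 142, 178), (16, 78, 180), (8, 29, 178), (7, 24, 181), (7, 25, 176), (7, 27, 167)]
221 [(30, 3, 187), (60, 4, 191), (30, 7, 184), (24, 14, 180), (18, 58, 157), (18, 121, 158), (19, 160, 169), (20, 164, 182), (21, 156, 188), (20, 129, 182), (13, 54, 160), (7, 26, 165), (7, 26, 175), (7, 27, 173)]
222 [(13, 29, 170), (30, 3, 179), (16, 54, 157), (17,
[... 995 characters left out ...]
, 161), (30, 8, 187), (34, 9, 190), (30, 9, 189), (30, 8, 190)]
227 [(15, 127, 179), (13, 104, 145), (15, 67, 153), (17, 134, 150), (18, 141, 148), (16, 101, 142), (16, 25, 155), (45, 5, 188), (38, 5, 188), (25, 8, 188), (34, 9, 190), (30, 9, 190), (30, 8, 189), (30, 9, 189)]
228 [(17, 122, 182), (15, 128, 145), (14, 110, 128), (12, 61, 133), (10, 21, 143), (13, 12, 155), (45, 3, 187), (45, 5, 192), (36, 7, 191), (25, 8, 189), (30, 9, 189), (26, 9, 189), (26, 9, 189), (26, 9, 188)]
229 [(19, 114, 188), (17, 123, 180), (14, 120, 147), (12, 41, 154), (120, 1, 185), (105, 3, 190), (60, 3, 191), (45, 3, 191), (38, 5, 190), (30, 7, 189), (23, 11, 189), (21, 13, 190), (23, 12, 188), (21, 13, 189)]
```

View pics/tz2.png

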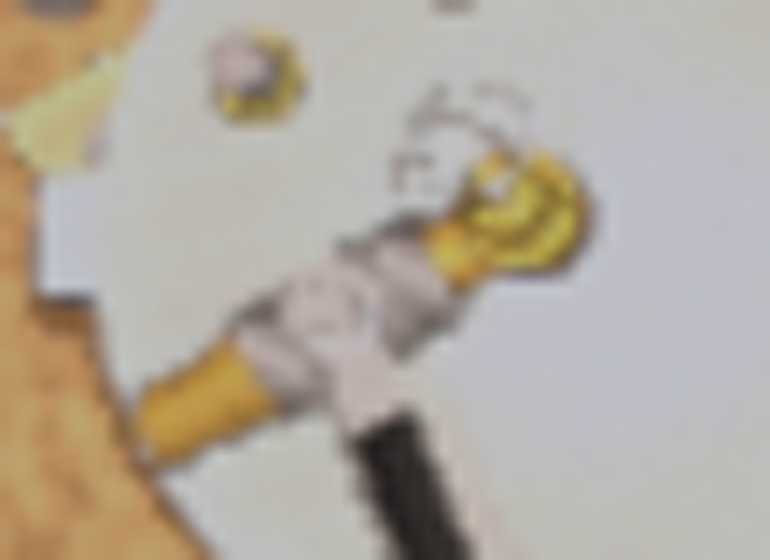

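The top view shows the lever at about 43–45°, measured three ways. The scene view shows the plunger knob still home. I'll move down on the knob next.

>>> {"name": "carry_out", "arguments": {"commands": [[[100, 0.07, 0.03, 0, 0, 0, 0], [100, 0.07, 0.03, 1.2, 0, 0, 0], [100, 0.07, 0.03, 2.4, 0, 0, 0], [100, 0.07, 0.03, 3.6, 0, 0, 0], [100, 0.07, 0.03, 4.7, 0, 0, 0], [100, 0.07, 0.03, 4.7, 0, 0, 0], [100, 0.07, 0.03, 4.7, 0, 0, 0]]]}}

```text
time: 6.88
ee_pos: [0.5687, 0.019, 0.1762]
eef_rot: [0.737, -0.676, 0.0, -0.001]
ft_force: [-0.1, -0.3, 0.2]
width: 0.053
```

Run:
```python
from h import *
st();plan([(.5685,.0195,.173,-85)])
S=r.camera("scene")
cv2.imwrite("pics/s5.png",cv2.resize(S[130:250,250:390],None,fx=5,fy=5,interpolation=cv2.INTER_CUBIC))
```

```text
6.88 [0.5687 0.019  0.1762] yaw -85.1 z [ 0.002  0.002 -1.   ] F [-0.1 -0.3  0.2] w 0.053 q [ 0.43  0.31 -0.65  1.65  0.19  1.25 -1.74]
(0.5685, 0.0195, 0.173, -85) [-0.02, 0.01, 0.13] [-0.02, 0.02, -0.03]
```

View pics/s5.png

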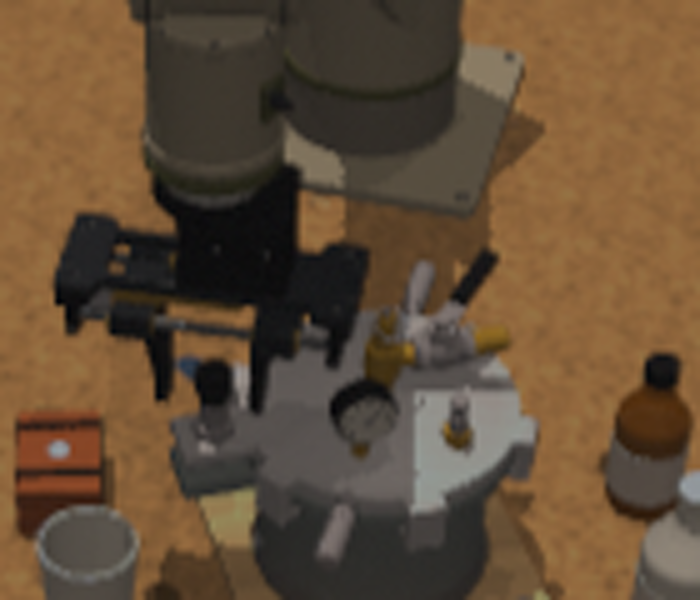

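>>> {"name": "carry_out", "arguments": {"commands": [[[100, 0, 0, 0.13, 0, 0, 0], [100, 0, 0, 0.13, 0, 0, 0], [100, 0, 0, 0.13, 0, 0, 0], [100, 0, 0, 0.13, 0, 0, 0], [100, 0, 0, 0.13, 0, 0, 0], [100, 0, 0, 0.13, 0, 0, 0], [100, 0, 0, 0.13, 0, 0, 0], [100, 0, 0, 0.13, 0, 0, 0], [100, 0, 0, 0.13, 0, 0, 0], [100, 0, 0, 0.13, 0, 0, 0], [100, 0, 0, 0.13, 0, 0, 0], [100, 0, 0, 0.13, 0, 0, 0]]]}}

```text
time: 8.43
ee_pos: [0.569, 0.019, 0.1731]
eef_rot: [0.736, -0.676, 0.0, -0.001]
ft_force: [-0.4, 0.2, 0.3]
width: 0.0532
```

>>> {"name": "carry_out", "arguments": {"commands": [[[255, 0, 0, 0, 0, 0, 0], [255, 0, 0, 0, 0, 0, 0], [255, 0, 0, 0, 0, 0, 0], [255, 0, 0, 0, 0, 0, 0], [255, 0, 0, 0, 0, 0, 0], [255, 0, 0, 0, 0, 0, 0]]], "grip_force": 45}}

```text
time: 9.18
ee_pos: [0.5688, 0.0209, 0.1731]
eef_rot: [0.737, -0.676, -0.0, -0.002]
ft_force: [-0.4, 5.3, -1.1]
width: 0.0243
```

Run:
```python
from h import *
st()
```

```text
9.18 [0.5688 0.0209 0.1731] yaw -85.0 z [ 0.002  0.004 -1.   ] F [-0.4  5.3 -1.1] w 0.0243 q [ 0.43  0.31 -0.65  1.65  0.19  1.24 -1.74]
```

>>> {"name": "carry_out", "arguments": {"commands": [[[255, 0, 0, -0.1, 0, 0, 0], [255, 0, 0, -0.2, 0, 0, 0], [255, 0, 0, -0.3, 0, 0, 0], [255, 0, 0, -0.3, 0, 0, 0]]]}}

```text
time: 9.68
ee_pos: [0.5687, 0.021, 0.1804]
eef_rot: [0.737, -0.676, -0.001, -0.002]
ft_force: [3.5, 3.5, -9.0]
width: 0.0244
```

Run:
```python
from h import *
st()
S=r.camera("scene")
cv2.imwrite("pics/s6.png",cv2.resize(S[180:250,260:330],None,fx=8,fy=8,interpolation=cv2.INTER_CUBIC))
```

```text
9.68 [0.5687 0.021  0.1804] yaw -85.0 z [ 0.002  0.004 -1.   ] F [ 3.5  3.5 -9. ] w 0.0244 q [ 0.43  0.3  -0.65  1.64  0.19  1.26 -1.74]
```

View pics/s6.png

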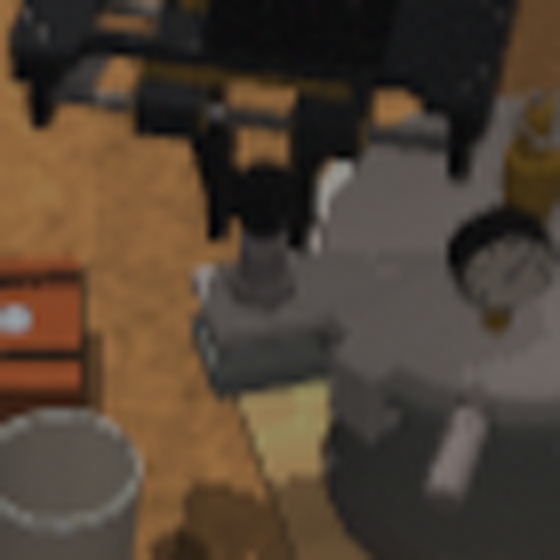

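>>> {"name": "carry_out", "arguments": {"commands": [[[255, 0, 0, -0.08, 0, 0, 0], [255, 0, 0, -0.16, 0, 0, 0], [255, 0, 0, -0.2, 0, 0, 0], [255, 0, 0, -0.2, 0, 0, 0]]], "grip_force": 55}}

```text
time: 10.22
ee_pos: [0.5687, 0.0209, 0.185]
eef_rot: [0.737, -0.676, -0.001, -0.002]
ft_force: [5.3, 2.1, -10.5]
width: 0.0243
```

Run:
```python
from h import *
st()
```

```text
10.22 [0.5687 0.0209 0.185 ] yaw -85.0 z [ 0.002  0.004 -1.   ] F [  5.3   2.1 -10.5] w 0.0243 q [ 0.43  0.3  -0.65  1.64  0.18  1.27 -1.74]
```

>>> {"name": "carry_out", "arguments": {"commands": [[[255, 0, 0, -0.04, 0, 0, 0], [255, 0, 0, -0.08, 0, 0, 0], [255, 0, 0, -0.08, 0, 0, 0]]]}}

```text
time: 10.6
ee_pos: [0.5686, 0.021, 0.1853]
eef_rot: [0.737, -0.676, -0.001, -0.002]
ft_force: [10.5, 3.0, -21.8]
width: 0.0239
```

Run:
```python
from h import *
st()
```

```text
10.6 [0.5686 0.021  0.1853] yaw -85.0 z [ 0.001  0.005 -1.   ] F [ 10.5   3.  -21.8] w 0.0239 q [ 0.43  0.3  -0.65  1.64  0.18  1.27 -1.74]
```

>>> {"name": "carry_out", "arguments": {"commands": [[[255, 0, 0, -0.03, 0, 0, 0], [255, 0, 0, -0.03, 0, 0, 0], [255, 0, 0, -0.03, 0, 0, 0], [255, 0, 0, -0.03, 0, 0, 0], [255, 0, 0, -0.03, 0, 0, 0], [255, 0, 0, -0.03, 0, 0, 0], [255, 0, 0, -0.03, 0, 0, 0], [255, 0, 0, -0.03, 0, 0, 0]]]}}

```text
time: 11.6
ee_pos: [0.5687, 0.021, 0.1852]
eef_rot: [0.737, -0.676, -0.001, -0.002]
ft_force: [7.6, 2.2, -15.4]
width: 0.0243
```

Run:
```python
from h import *
st()
S=r.camera("scene");T=r.camera("top")
cv2.imwrite("pics/s7.png",cv2.resize(S[170:290,250:400],None,fx=5,fy=5,interpolation=cv2.INTER_CUBIC))
cv2.imwrite("pics/t7.png",T)
st()
ys,xs=np.where(T[222:250,215:232].max(2)<75)
vx,vy,x0,y0=cv2.fitLine(np.stack([xs+215,ys+222],1).astype(np.float32),cv2.DIST_HUBER,0,.01,.01).ravel()
print(len(xs),x0,y0,np.degrees(np.arctan2(vy,vx)))
```

```text
11.6 [0.5687 0.021  0.1852] yaw -85.0 z [ 0.001  0.005 -1.   ] F [  7.6   2.2 -15.4] w 0.0243 q [ 0.43  0.3  -0.65  1.64  0.18  1.27 -1.74]
11.7 [0.5687 0.021  0.1852] yaw -85.0 z [ 0.001  0.005 -1.   ] F [  8.    2.4 -15.1] w 0.0241 q [ 0.43  0.3  -0.65  1.64  0.18  1.27 -1.74]
78 223.6983 235.2358 -76.04427
```

View pics/s7.png

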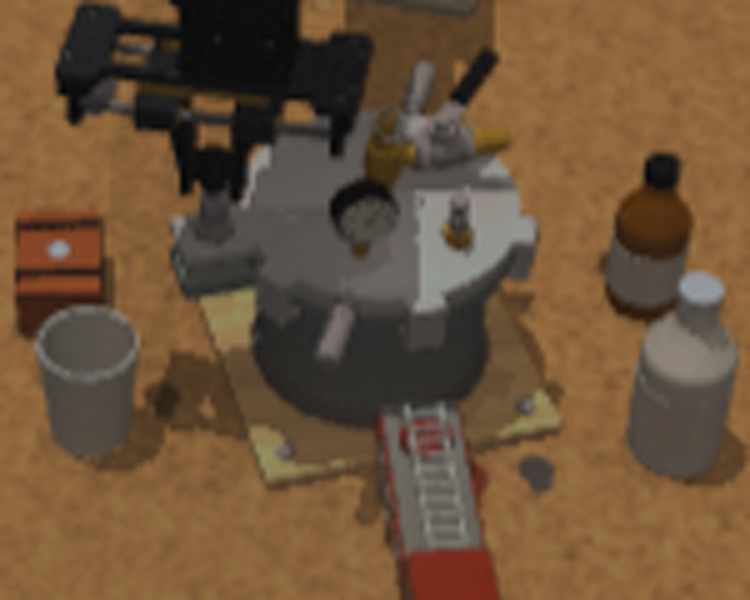

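View pics/t7.png

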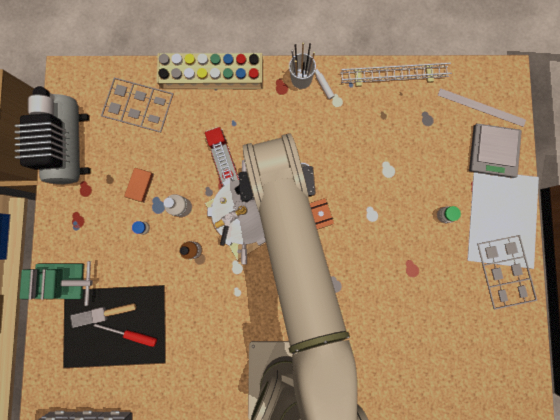

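Run:
```python
from h import *
st(); print(r.close_job()); st()
```

```text
11.7 [0.5687 0.021  0.1852] yaw -85.0 z [ 0.001  0.005 -1.   ] F [  8.    2.4 -15.1] w 0.0241 q [ 0.43  0.3  -0.65  1.64  0.18  1.27 -1.74]
the job is handed in; nothing more can be done
None
the job is handed in; nothing more can be done
```

The vent lever is at about 45° and the gripper is holding the locking plunger up against its stop. I handed the job in at 11.7 s; no verdict was reported.

- **Vent lever:** I gripped the sleeve, swung it about 36.5° clockwise from its starting angle of about 8.7°, then let go. The separate readings put it between 40° and 45°: the roughest, by eye, gave 40°, and the line fit, the bearing from the stem and the pad direction gave 43–45°. A last top view showed it had not moved since.
- **Blow-off:** The pot vented for about 5 s with the plunger home before I lifted it.
- **Plunger:** I gripped the knob and raised it. The pull was 9 N at 7.3 mm, as the spring should give, then jumped to 22 N at about 12.2 mm, which is the stop. I eased it to a steady 15 N and it held there for over a second without dropping. The pin itself was not visible, so its clearance is inferred from the lift and the force.
- **Grip readings that disagreed:** The fingers read 24 mm on the 26 mm knob, and there is a side force of about 8 N. The knob showed no sign of slipping.
- **Other things on the bench:** They look unmoved in the last pictures; I did not measure them.

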